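Put the washed baskets and scrubbing brushes up to drip dry

ROBOT

A 6-joint arm with a two-finger parallel gripper is mounted at the origin on the work surface. World frame = base frame: x ahead of the robot, y to its left, z up, the work surface at z = 0. Lengths are in m, angles in rad, forces in N, time in s.
With the tool pointing down it reaches from about 0.275 to 0.75 m from the base axis. Payload 10.2 kg.
Tool frame: the origin (TCP) lies midway between the tips of the shut fingers; the grasp point (between the pads) lies 19 mm behind it (env.hold_point_z is the distance from the TCP to the grasp point, in m); z points along the fingers, y is the line along which they close (so a half turn about z gives the same grasp; the last joint's range is limited). The gripper opens to 85 mm and grips with 20 to 120 N. Pads are 22 mm wide; open, the fingers measure 114 mm over their backs; the gripper's body (76 mm by 85 mm) begins 54 mm behind the grasp point. The pads swing forward as they close: fully open they stand 13 mm farther back than shut.
Start: joints at [0.964, 0.313, 1.498, -0, 1.331, -0.223], TCP at [0.197, 0.487, 0.199] pointing down, gripper open.
Joint ranges: [-2.94, 2.94], [-0.97, 2.17], [0.19, 2.56], [-1.23, 4.37], [0.02, 3.11], [-2.88, 2.88]. Speed limits (rad/s): [2.39, 2.39, 3.01, 3.14, 3.14, 3.14].

INTERFACE

Orientations are given as a unit quaternion [x, y, z, w].
In Python, from bench import env, kinematics, monitor, eyes, job gives the robot as it stands. The module is installed in compiled form; this text tells all that it offers. Calls block until the motion is done:
- env.reach(position, orientation): joint-space move of the TCP to a pose.
- env.movel(position, velocity=0.15, frame=None, guard=None): straight line of the TCP; frame=None keeps the orientation; velocity is the mean speed in m/s. With guard (N) it stops when the force on the tool has changed by that much, and returns True; else False.
- env.set_joints(angles): joint-space move.
- env.release() and env.close_gripper(effort=None): open the fingers fully, or close them until they stop; effort is the grip in N (None keeps the last).
- env.hold(seconds).
- kinematics.ik(position, orientation): joint angles nearest the present ones, or None.
- monitor.sense(): the state.
- eyes.grab_frame(name): name is "scene" or "top" or "wrist"; returns a dict with "frame" (384x512x3 uint8, red, green, blue), "mtx" (3x3 intrinsics, pixels), "view" (4x4, takes a point from world to camera coordinates). Camera axes: x right, y down, z forward; pixel columns grow to the right and rows downward; lengths in m; the calibration is good to about 2 mm. A picture is of the moment at which its call begins. There is no depth.
A pose or a line that the arm cannot do raises env.MotionError and nothing moves.
- job.hand_in(): hands the job in; it is judged then, once.
The state is a dict: "clock": time; "joints": joint angles; "qvel": joint speeds; "joint_efforts": joint torques, N m; "position": TCP position; "ee_rot": TCP orientation; "contact_force": force on the tool from outside, world axes, zero at the start; "ft_torque": the same for the moment, N m; "finger_gap": opening from 0.0 (shut) to 1.0 (fully open); "gripper_force": force on a finger pad.
Only numpy, scipy, OpenCV 4.12 (cv2) and the standard library are available. Lean on these libraries where they do the work, as an engineer would, in place of code of your own. Each camera call takes 0.05 s, during which the arm holds its last target. There are 200 camera calls.

TASK

Put the washed things up to drip dry. Lay every scrubbing brush on the sloping drainer, bristles down, pointing straight up the slope with its lower end against the cleat; hang the basket that has a hook of its own by its bail on the stand's hook, its own hook facing away from the stand's frame, and then hang the other basket by its bail from that lower hook, so that the two hang as a chain clear of the counter. Keep both baskets from tipping over, and leave the other things on the counter where they are.

Things in the scene. Friction and masses are not known exactly. Their poses are not given: they have to be found in the camera images.
- hookstand: Fixed dark wooden stand with one hook. Origin on the counter. An upright frame 130 mm wide, 285 high: two 16 mm posts, a top rail (z=245 to 285) and a lower rail (z=133 to 177) for the basket to lean on; front face at local x=+75 mm faces local -x; flat foot behind. From the top rail an 8 mm steel rod runs along local -x at z=265 mm to x=+12, then turns up to its tip at x=+4, z=293 (centre lines).
- hook_seat (a point): Point on the stand's hook where the centre line of a basket's bail peak should come to rest: local (22, 0, 273) mm of the hookstand.
- drainer: Fixed white drainer on the counter, origin on the counter under it; carries the slope. Back about 65 mm high, front about 35 mm.
- slope: Drainer's sloping face, 125 mm long, 330 wide, tilted 20 degrees, falling towards the robot. Origin on the surface at the middle of the foot of the cleat's inner face; x up the slope, y along the cleat, z out of the surface. The cleat (x -12 to 0 mm) runs along the lower edge, 14 mm high; side rims 6 mm high, inner faces at y = -159 and +159 mm.
- upper: Basket with a hook: white tray 90 (x) x 100 (y) x 35 mm, 4 mm walls, origin at the centre of its underside. Fixed 8 mm steel bail in the local y-z plane at x=0: uprights at y=-46 and +46 mm to z=105, then sloping to a peak at z=125 (centre line). On the peak a grip tab 12 (x) x 22 (y) mm, z=125 to 165. Its lower hook sticks out in front (local -x). 180 to 290 g, balanced under the tab.
- upper_peak (a point): Centre line of the upper basket's bail at its peak, local (0, 0, 125) mm.
- upper_seat (a point): Where the other basket's bail peak (centre line) should rest on upper's lower hook: local (-70, 0, 20) mm of upper. The hook is an 8 mm rod from the tray's front at z=14 mm to x=-82, z=12, then up to its tip at x=-90, z=40 (centre lines).
- lower: Basket without a hook: white tray 80 (x) x 100 (y) x 28 mm, 4 mm walls, origin at the centre of its underside. Bail like the other basket's, in the local y-z plane at x=0: uprights at y=-46 and +46 mm to z=90, peak at z=110 (centre line), grip tab 12 (x) x 22 (y) mm, z=110 to 150. Front and back alike. 130 to 210 g.
- lower_peak (a point): Centre line of the lower basket's bail at its peak, local (0, 0, 110) mm.
- brush0: Wooden scrubbing brush, 80 (x) x 26 (y) x 34 (z) mm, 70 g, bristles down; origin at the centre of its underside. May be absent.
- brush1: Wooden scrubbing brush, 80 (x) x 26 (y) x 34 (z) mm, 70 g, bristles down; origin at the centre of its underside. May be absent.
- brush2: Wooden scrubbing brush, 80 (x) x 26 (y) x 34 (z) mm, 70 g, bristles down; origin at the centre of its underside. May be absent.
- brush3: Wooden scrubbing brush, 80 (x) x 26 (y) x 34 (z) mm, 70 g, bristles down; origin at the centre of its underside. May be absent.
- soap: White bar of soap, 60 x 40 x 24 mm; bystander, origin at the centre of its underside.
- tin: Small flat metal tin, 42 mm across, 20 mm high; bystander, origin at the centre of its underside.
- detergent: Red detergent bottle, 90 mm across, 200 mm high; bystander, origin at the centre of its underside.
- cleaner: Blue cleaner bottle, 62 mm across, 190 mm high; bystander, origin at the centre of its underside.
- can: Metal can, 74 mm across, 100 mm high; bystander, origin at the centre of its underside.
- mug: White mug, 80 mm across, 90 mm high; bystander, origin at the centre of its underside.
- pegbox: Open wooden box, 70 x 100 x 60 mm; bystander, origin at the centre of its underside.
There are look-alikes about, which are no part of the job. Leave any turquoise look-alike of the lower alone.

How it is judged:
On the way, in this order (a step that is already met when the one before it is completed fails the run):
1. the basket with the hook hangs from the stand's hook, let go (distance between upper_peak and hook_seat below 0.022 m and angle between upper's own z axis and vertical below 0.25 rad and contact force between upper and hookstand above 0.5 N and contact force between upper and the fingers below 0.1 N), for 0.3 s.
2. the other basket hangs from the first basket's lower hook, let go (all of step 1 and distance between lower_peak and upper_seat below 0.022 m and angle between lower's own z axis and vertical below 0.25 rad and contact force between lower and upper above 0.4 N and height (world z) of lower above 0.02 m and contact force between lower and the fingers below 0.1 N), for 0.3 s.
At the end, for the whole second after the job is handed in: Baskets hang as a chain, upright within 0.25 rad, bail peaks within 22 mm of their seats, at rest, let go, 20 mm clear of the counter. Every brush lies bristles down on the slope, at rest, its end within 8 mm of the cleat, within 0.2 rad of straight up the slope, between the rims (all of step 2 and linear speed of each of upper, lower below 0.04 m/s and x of brush0 in the frame of slope between 0.034 and 0.048 m and y of brush0 in the frame of slope between -0.15 and 0.15 m and z of brush0 in the frame of slope between -0.006 and 0.006 m and angle between the x axis of each of brush0, brush1, brush2, brush3 and the x axis of slope, either way round below 0.2 rad and angle between the z axis of each of brush0, brush1, brush2, brush3 and the z axis of slope, either way round below 0.12 rad and linear speed of each of brush0, brush1, brush2, brush3 below 0.03 m/s and x of brush1 in the frame of slope between 0.034 and 0.048 m and y of brush1 in the frame of slope between -0.15 and 0.15 m and z of brush1 in the frame of slope between -0.006 and 0.006 m and x of brush2 in the frame of slope between 0.034 and 0.048 m and y of brush2 in the frame of slope between -0.15 and 0.15 m and z of brush2 in the frame of slope between -0.006 and 0.006 m and x of brush3 in the frame of slope between 0.034 and 0.048 m and y of brush3 in the frame of slope between -0.15 and 0.15 m and z of brush3 in the frame of slope between -0.006 and 0.006 m); the robot touches nothing.
It fails at once if a basket tips over (angle between any of upper, lower's own z axis and vertical above 0.9 rad).
It fails at once if a bystander is moved more than 40 mm (distance of any of soap, tin, detergent, cleaner, can, mug, pegbox from where it was at the start of the episode above 0.04 m).
Of brush0, brush1, brush2, brush3 only 2 to 4 are there at a start; the rules pass over those that are not, and their reading is None.
At some moment in a run one of brush0, brush1, brush2, brush3 may be knocked a few centimetres aside while the robot is not near it.
It also fails if it takes over 210 s, if anything falls off the work surface, if the arm or the gripper's body presses on something with over 40 N, if the wrist force passes 120 N, or if a joint passes its speed limit or range.

## Working session

There is one attempt and no reset: what is moved stays moved. The work goes in short steps, each a Python script; the robot and the scene stay as the last script left them, time stands still between calls to the robot, and variables do not carry over. Pictures are saved under pics/ and viewed, at most 14 in all, crops included, and the job is handed in when it is done.

```bash
mkdir -p pics; cat > h.py <<'E'
import numpy as np, cv2
from bench import env, kinematics, monitor, eyes, job
from scipy.spatial.transform import Rotation as R
def snap(name,fn,crop=None,scale=1):
    f=eyes.grab_frame(name); im=f["frame"][:,:,::-1].copy()
    np.savez('pics/'+fn+'.npz',**f)
    if crop: x0,y0,x1,y1=crop; im=im[y0:y1,x0:x1]
    if scale!=1: im=cv2.resize(im,None,fx=scale,fy=scale,interpolation=cv2.INTER_CUBIC)
    cv2.imwrite('pics/'+fn+'.png',im); return f
def ray(f,u,v):
    V=f["view"]; K=f["mtx"]
    d=V[:3,:3].T@np.linalg.solve(K,[u,v,1.]); c=-V[:3,:3].T@V[:3,3]
    return c,d
def atz(f,u,v,z):
    c,d=ray(f,u,v); return c+d*(z-c[2])/d[2]
def proj(f,p):
    V=f["view"]; q=f["mtx"]@(V[:3,:3]@np.asarray(p,float)+V[:3,3]); return q[:2]/q[2]
def load(fn): return dict(np.load('pics/'+fn+'.npz'))
def down(yaw): # tool z down, tool y (closing) at angle yaw in the xy plane
    y=np.array([np.cos(yaw),np.sin(yaw),0]); z=np.array([0,0,-1.]); x=np.cross(y,z)
    return R.from_matrix(np.c_[x,y,z]).as_quat()
E
python3 - <<'E'
from h import *
for n in ("scene","top"):
    f=snap(n,n+"0",scale=1.5625); print(n,-f["view"][:3,:3].T@f["view"][:3,3],f["view"][2,:3],f["mtx"][0,0])
print(monitor.sense()); print(env.hold_point_z)
E
```

```text
scene [ 1.28240879 -0.43318713  1.54791319] [-0.47140054  0.26911318 -0.83985691] 481.6197615941569
top [0.31414703 0.01218299 1.71985026] [ 0.13599484 -0.01959082 -0.99051583] 428.32605906315257
{'clock': 0.1, 'joints': array([ 9.63627748e-01,  3.13392502e-01,  1.49832183e+00, -3.16255468e-06,
        1.33101862e+00, -2.23376788e-01]), 'qvel': array([ 0.00010247, -0.00043013, -0.00201091,  0.0004335 ,  0.0006729 ,
        0.00143416]), 'joint_efforts': array([ 7.61763022e-04, -4.12904263e+01, -2.60144305e+01, -2.33014698e-04,
        2.96881029e-03,  3.72460249e-05]), 'position': array([0.19643177, 0.48659141, 0.19860791]), 'ee_rot': array([ 1.90719931e-01,  9.81644326e-01, -5.22306518e-04, -2.28613969e-04]), 'contact_force': array([ 0.08853969,  0.28119625, -0.07424578]), 'ft_torque': array([-0.02955414, -0.00580074, -0.00662436]), 'gripper_force': 0.0, 'finger_gap': 1.001000703118068}
0.0187
```

View pics/scene0.png

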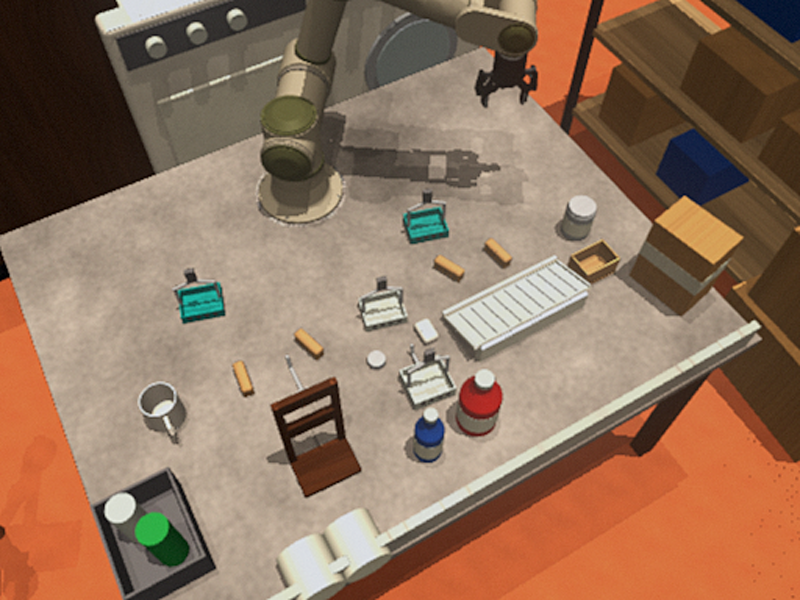

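View pics/top0.png

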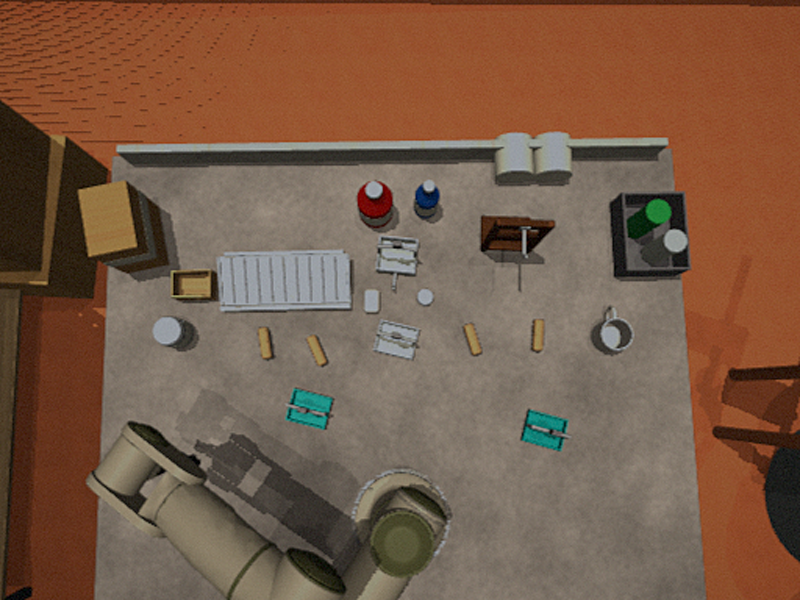

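Top view (pixels as displayed): four tan brushes at (265,343), (317,350), (472,339), (538,335). The white basket with a hook ("upper") is at (397,255), with its hook pointing down towards (395,285). The plain white basket ("lower") is at (397,340). The turquoise look-alikes are at (310,408) and (545,430), and I'll leave them alone. The stand is at (517,235) and the drainer at (285,280). An enlarged crop will confirm this.

```bash
python3 - <<'E'
from h import *
f=load('top0'); im=f["frame"][:,:,::-1]
c=cv2.resize(im[130:240,130:370],None,fx=3.33,fy=3.33,interpolation=cv2.INTER_CUBIC); cv2.imwrite('pics/top0c.png',c)
s=load('scene0'); c=cv2.resize(s["frame"][150:320,170:390,::-1],None,fx=3.5,fy=3.5,interpolation=cv2.INTER_CUBIC); cv2.imwrite('pics/scene0c.png',c)
hsv=cv2.cvtColor(im,cv2.COLOR_BGR2HSV)
m=cv2.inRange(hsv,(10,90,110),(25,255,255)); n,l,st,ce=cv2.connectedComponentsWithStats(m)
for i in range(1,n):
    if 60<st[i,4]<400 and 190<ce[i][1]<240:
        ys,xs=np.where(l==i); (cx,cy),(w,h),a=cv2.minAreaRect(np.c_[xs,ys].astype(np.float32))
        P=np.array([atz(f,x,y,0.03)[:2] for x,y in zip(xs,ys)]); 
        C=P.mean(0); ev,U=np.linalg.eigh(np.cov((P-C).T)); print(st[i],C.round(4),np.sqrt(12*ev).round(3),"yaw",np.degrees(np.arctan2(U[1,1],U[0,1])).round(1))
E
```

```text
[341 204   7  20 119] [ 0.4524 -0.358 ] [0.024 0.078] yaw 175.1
[297 207  11  20 117] [ 0.4447 -0.1898] [0.024 0.077] yaw -163.5
[165 209   8  21 119] [0.4447 0.3369] [0.024 0.078] yaw -171.3
[196 214  13  20 122] [0.4237 0.206 ] [0.024 0.08 ] yaw -156.9
```

View pics/top0c.png

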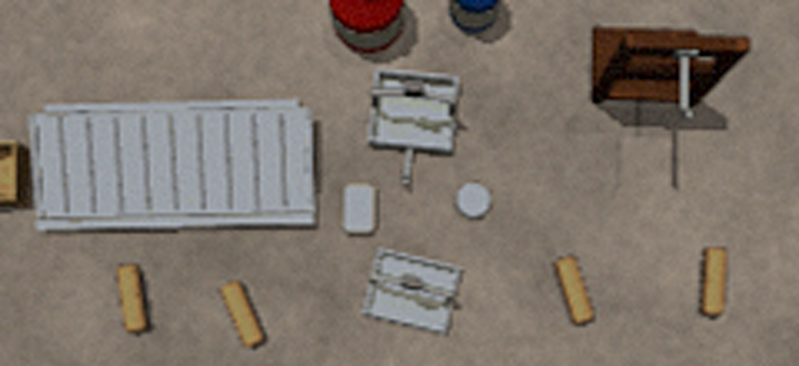

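View pics/scene0c.png

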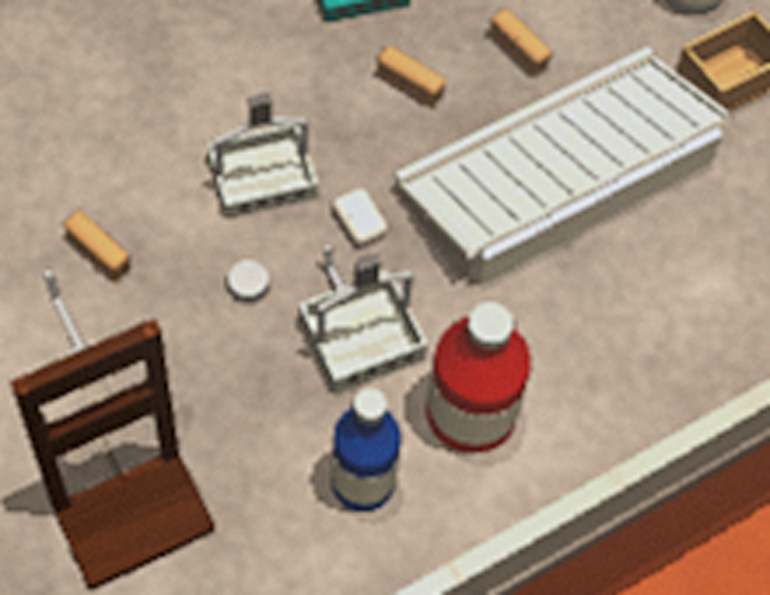

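Both crops agree. Upper is the white basket with the rod hook, at crop (412,110), hook tip (406,185). Lower is the plain white basket at (412,290). The turquoise ones are look-alikes. Next I'll compute the poses.

```bash
python3 - <<'E'
from h import *
np.set_printoptions(precision=4,suppress=True)
f=load('top0')
g=lambda u,v,z: atz(f,130-.35+u/3.33,130-.35+v/3.33,z)[:2]
print("upper tab",g(412,89,.165)); c=[g(*p,.035) for p in((376,70),(459,77),(452,153),(369,143))]
print("tray",np.mean(c,0),[np.linalg.norm(c[i]-c[i-1]) for i in range(4)],np.degrees([np.arctan2(*(c[0]-c[3])[::-1]),np.arctan2(*(c[1]-c[2])[::-1])])); print("hook tip",g(406,187,.04))
print("lower tab",g(410,281,.15)); c=[g(*p,.028) for p in((379,249),(463,268),(449,331),(363,312))]
print("tray",np.mean(c,0),[np.linalg.norm(c[i]-c[i-1]) for i in range(4)],np.degrees([np.arctan2(*(c[0]-c[3])[::-1]),np.arctan2(*(c[1]-c[2])[::-1])]))
print("stand tip",g(686,111,.293),"rail root",g(684,55,.27),"rail top corners",[g(*p,.285) for p in((628,38),(748,40),(628,49),(748,52))],"foot",[g(*p,.01) for p in ((593,28),(593,101))])
print("drainer: back",g(45,104,.065),g(300,100,.065),"front bottom",g(38,230,.0),g(316,226,.0),"cleat top",g(36,222,.033),g(316,216,.033),"cleat inner",g(36,214,.036),g(316,209,.036))
E
```

```text
upper tab [ 0.6603 -0.0001]
tray [ 0.6627 -0.0031] [np.float64(0.08991951945265296), np.float64(0.10060401259555987), np.float64(0.09359198991112655), np.float64(0.10024160777872274)] [-6.1908 -6.44  ]
hook tip [0.5691 0.0082]
lower tab [0.4475 0.0059]
tray [0.4472 0.0014] [np.float64(0.07732054637487504), np.float64(0.1026163002685843), np.float64(0.07671843745446522), np.float64(0.10429264982723968)] [-15.0356 -13.7942]
stand tip [ 0.6044 -0.2788] rail root [ 0.6686 -0.284 ] rail top corners [array([ 0.6839, -0.2236]), array([ 0.6799, -0.3482]), array([ 0.6722, -0.2232]), array([ 0.6671, -0.3476])] foot [array([ 0.7681, -0.226 ]), array([ 0.6763, -0.2228])]
drainer: back [0.6715 0.4315] [0.6715 0.1317] front bottom [0.5303 0.4538] [0.5292 0.1181] cleat top [0.5358 0.4478] [0.5371 0.116 ] cleat inner [0.545  0.4472] [0.5451 0.1157]
```

```bash
cat >> h.py <<'E'
t=np.radians(20); SR=np.array([[np.cos(t),0,-np.sin(t)],[0,1,0],[np.sin(t),0,np.cos(t)]]) # slope axes in columns
SO=np.array([0.548,0.2815,0.024])
SQ=R.from_matrix(np.c_[np.cross([0,1,0],-SR[:,2]),[0,1,0],-SR[:,2]]).as_quat()
S=lambda x,y,z: SO+SR@np.array([x,y,z])
def tos(p): return SR.T@(np.asarray(p)-SO)
def brushes(f,z=.03):
    m=cv2.inRange(cv2.cvtColor(f["frame"],cv2.COLOR_RGB2HSV),(10,90,110),(25,255,255)); n,l,st,ce=cv2.connectedComponentsWithStats(m); out=[]
    for i in range(1,n):
        if not 60<st[i,4]<400: continue
        ys,xs=np.where(l==i); P=np.array([atz(f,x,y,z)[:2] for x,y in zip(xs,ys)]); C=P.mean(0)
        ev,U=np.linalg.eigh(np.cov((P-C).T)); d=U[:,1]*np.sign(U[0,1]); L=np.sqrt(12*ev)
        if .015<L[0]<.035 and .06<L[1]<.095: out.append((C[0],C[1],np.arctan2(d[1],d[0])))
    return out
def pickb(x,y,yaw):
    q=down(yaw+np.pi/2); env.reach([x,y,.11],q); env.movel([x,y,.005]); env.close_gripper(40)
    print("gap",monitor.sense()["finger_gap"]*85); env.movel([x,y,.13])
def placeb(sy):
    env.reach(S(.048,sy,.07),SQ); env.movel(S(.048,sy,.02))
    hit=env.movel(S(.048,sy,-.008),velocity=.025,guard=4); p=tos(monitor.sense()["position"]); print("down",hit,p)
    env.movel(S(.048,sy,p[2]+.002),velocity=.03); hit=env.movel(S(.03,sy,p[2]+.002),velocity=.025,guard=4)
    p2=tos(monitor.sense()["position"]); print("cleat",hit,p2)
    env.movel(S(p2[0]+.0005,sy,p[2]+.0005),velocity=.02); env.release(); env.movel(S(p2[0],sy,.09))
E
python3 - <<'E'
from h import *
f=eyes.grab_frame("top"); b=sorted(brushes(f),key=lambda b:-b[1]); print(b)
pickb(*b[0]); placeb(.10); snap("wrist","w1",scale=1.5625); print(monitor.sense()["clock"],monitor.sense()["position"])
E
```

```text
[(np.float64(0.4445354327210707), np.float64(0.33673100666415406), np.float64(0.14724574379606725)), (np.float64(0.42393785005277834), np.float64(0.2062251424849214), np.float64(0.41135238085026404)), (np.float64(0.44434250723515495), np.float64(-0.1900377414391076), np.float64(0.281724520243729)), (np.float64(0.45285604313294237), np.float64(-0.35807804376929286), np.float64(-0.08489688084072758))]
gap -0.1239111067453398
down False [ 0.04811425  0.10008825 -0.00780805]
cleat False [ 0.03018277  0.10003362 -0.00575123]
9.2083 [0.54531037 0.38112823 0.1174882 ]
```

View pics/w1.png

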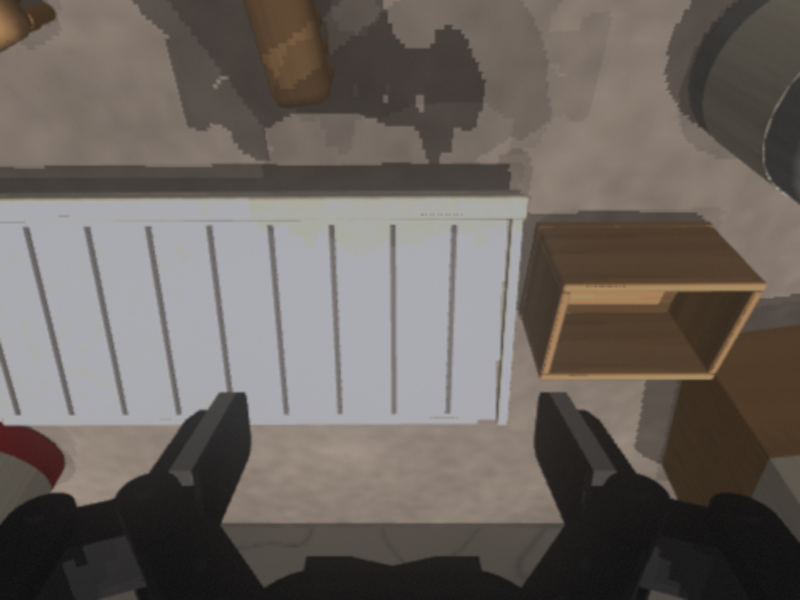

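The wrist view shows the brush still on the table at (290,50), so the gripper closed on air. The drainer's +y end is at (510,200–420). I'll check the brush position and slope geometry against the wrist and top calibrations.

```bash
python3 - <<'E'
from h import *
np.set_printoptions(precision=4,suppress=True)
f=load('w1'); s=1.5625; g=lambda u,v,z: atz(f,u/s,v/s,z)
print("cam",ray(f,0,0)[0],"fwd",f["view"][2,:3])
print("brush end top",g(285,82,.034),g(262,0,.034))
print("cleat outer top",g(515,197,.03),g(0,200,.03),"inner top",g(515,218,.033),g(0,221,.033),"back",g(500,424,.062),g(20,424,.062),"front bottom",g(510,190,0))
e=eyes.grab_frame("top"); print(sorted(brushes(e),key=lambda b:-b[1]))
print(monitor.sense()["ee_rot"],SQ,R.from_quat(SQ).as_matrix(), R.from_quat(down(1.57)).as_matrix())
E
```

```text
cam [0.4056 0.3801 0.254 ] fwd [ 0.6282  0.0001 -0.778 ]
brush end top [0.4694 0.3352 0.034 ] [0.4393 0.3304 0.034 ]
cleat outer top [0.5254 0.4413 0.03  ] [0.5272 0.1847 0.03  ] inner top [0.5356 0.4423 0.033 ] [0.5374 0.1815 0.033 ] back [0.6657 0.4475 0.062 ] [0.6658 0.1487 0.062 ] front bottom [0.5371 0.446  0.    ]
[(np.float64(0.4240036109134575), np.float64(0.2062576113663588), np.float64(0.41333228623462737)), (np.float64(0.4450686598213284), np.float64(-0.18985666191700218), np.float64(0.2889900610972736)), (np.float64(0.4520682009091365), np.float64(-0.35796049953781645), np.float64(-0.08111125075931659))]
[ 0.0001  0.985  -0.0005  0.1727] [0.     0.9848 0.     0.1736] [[-0.9397  0.      0.342 ]
 [ 0.      1.      0.    ]
 [-0.342   0.     -0.9397]] [[-1.      0.0008  0.    ]
 [ 0.0008  1.      0.    ]
 [ 0.      0.     -1.    ]]
```

```bash
python3 - <<'E'
from h import *
np.set_printoptions(precision=4,suppress=True)
env.reach([.40,.05,.30],down(np.pi/2))
e=snap("top","top1"); print(sorted(brushes(e),key=lambda b:-b[1]))
w=snap("wrist","w2"); cv2.imwrite('pics/pair.png',np.vstack([cv2.resize(e["frame"][170:240,150:260,::-1],None,fx=5,fy=5,interpolation=cv2.INTER_CUBIC)[:, :512],w["frame"][150:384,:,::-1]]))
print(monitor.sense()["position"],ray(w,0,0)[0],w["view"][2,:3])
E
```

```text
[(np.float64(0.44468117344652247), np.float64(0.33687290834146916), np.float64(0.15636671312872197)), (np.float64(0.42351220204313994), np.float64(0.20606321989066345), np.float64(0.40186123510259975)), (np.float64(0.44526666155451045), np.float64(-0.18961363821837476), np.float64(0.2776212782299053)), (np.float64(0.45285604313294237), np.float64(-0.35807804376929286), np.float64(-0.08489688084072758))]
[0.4001 0.0504 0.2995] [0.3151 0.0491 0.4748] [ 0.3247  0.0012 -0.9458]
```

View pics/pair.png

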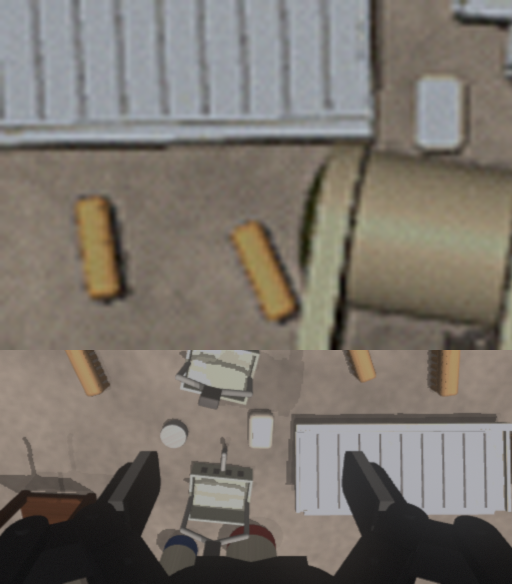

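```bash
python3 - <<'E'
from h import *
np.set_printoptions(precision=4,suppress=True)
w=load('w2'); e=load('top1'); sc=load('scene0')
for n,uv in (("brushA",(447,192)),("brushB",(366,178)),("brushC",(92,192))): print(n,atz(w,*uv,.03))
print("soap w",atz(w,260,150-350+430,.024)," top",atz(e,150+440/5,170+112/5,.024), " scene",atz(sc,170+360/3.5,150+212/3.5,.024))
print("tin w",atz(w,173,234,.02)," top",atz(e,130+473/3.33,130+200/3.33,.02)," scene",atz(sc,170+248/3.5,150+278/3.5,.02))
for b in brushes(e): print("top end",b[0]+.04*np.cos(b[2]),b[1]+.04*np.sin(b[2]))
for b in brushes(sc): print("scene",b)
# fingertips in wrist image (display px, pads' tips) vs predicted
for dy in(-.0425,.0425): print(proj(w,[.4001,.0504+dy,.2995+.013]))
E
```

```text
brushA [0.4749 0.3381 0.03  ]
brushB [0.4534 0.2165 0.03  ]
brushC [ 0.4754 -0.1836  0.03  ]
soap w [0.54  0.064 0.024]  top [0.5459 0.0628 0.024 ]  scene [0.5504 0.0644 0.024 ]
tin w [ 0.5491 -0.0726  0.02  ]  top [ 0.5535 -0.0736  0.02  ]  scene [ 0.5588 -0.0737  0.02  ]
top end 0.49271198008423694 -0.3614698411887198
top end 0.4837350652309647 -0.17865088680345342
top end 0.4841931580375555 0.3431021196621716
top end 0.4603255860417625 0.2217084990051427
scene (np.float64(0.44514096126372726), np.float64(0.3342991201792627), np.float64(0.1422754664192702))
scene (np.float64(0.42420921140702406), np.float64(0.20364788394710678), np.float64(0.38939506632924453))
scene (np.float64(0.4453479151493372), np.float64(-0.19097063732156952), np.float64(0.2925919982393674))
scene (np.float64(0.4529591193715307), np.float64(-0.3590535121182609), np.float64(-0.09536837750641888))
[177.1763 236.4045]
[328.1473 236.5123]
```

```bash
python3 - <<'E'
from h import *
np.set_printoptions(precision=4,suppress=True)
env.close_gripper(40); q=down(np.pi/2)
env.reach([.40,.12,.08],q); print(monitor.sense()["contact_force"])
print(env.movel([.40,.12,.015],velocity=.06,guard=5))
print(env.movel([.40,.12,-.03],velocity=.02,guard=5)); s=monitor.sense(); print(s["position"],s["contact_force"],s["joints"])
w=snap("wrist","w3"); cv2.imwrite('pics/w3.png',cv2.resize(w["frame"][:,:,::-1],None,fx=1.3,fy=1.3))
env.movel([.40,.12,.1])
E
```

```text
[0.4036 0.2432 1.0433]
False
False
[ 0.4     0.12   -0.0299] [-0.0564  0.5107 -0.7612] [ 0.0093  0.4485  2.0394  0.      0.6537 -1.5615]
```

View pics/w3.png

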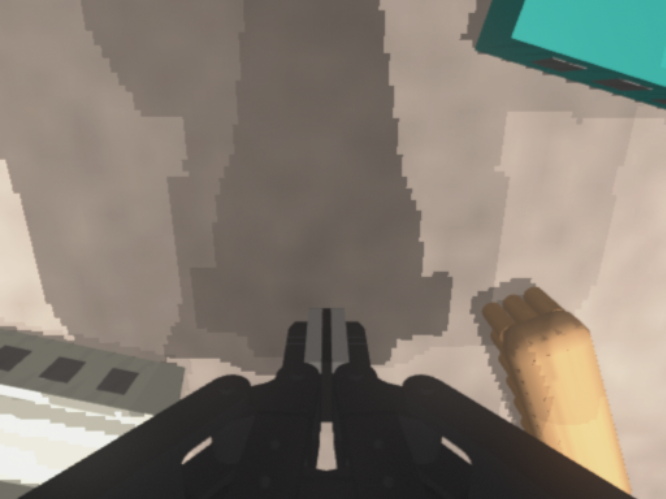

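The wrist picture shows the shut fingertips at (327,312) still well above the table, although the reported z is −0.03. The reported TCP height is therefore biased, and I'll touch the table to measure by how much.

```bash
python3 - <<'E'
from h import *
np.set_printoptions(precision=4,suppress=True)
env.movel([.40,.12,-.025],velocity=.08,guard=5)
print(env.movel([.40,.12,-.09],velocity=.02,guard=4)); s=monitor.sense(); print(s["position"],s["contact_force"])
w=snap("wrist","w4"); 
print("tip pred",proj(w,s["position"]),"cam",ray(w,0,0)[0])
for n in("scene","top"):
    f=snap(n,n+"4"); u,v=proj(f,s["position"]); print(n,u,v)
a=load("scene4"); u,v=proj(a,[.40,.12,0]).astype(int); A=cv2.resize(a["frame"][v-40:v+40,u-50:u+50,::-1],None,fx=5,fy=5,interpolation=cv2.INTER_CUBIC); print("crop origin",u-50,v-40)
cv2.imwrite('pics/tip4.png',np.vstack([A,cv2.resize(w["frame"][200:340,150:350,::-1],(500,350))[:200]]))
env.movel([.40,.12,.1])
E
```

```text
True
[ 0.4001  0.12   -0.0322] [-0.9841  0.102   6.5669]
tip pred [252.5667 226.3668] cam [0.3149 0.1188 0.1431]
scene 264.89160131658207 182.8406092696176
top 224.86335690173604 229.96272296518902
crop origin 215 138
```

View pics/tip4.png

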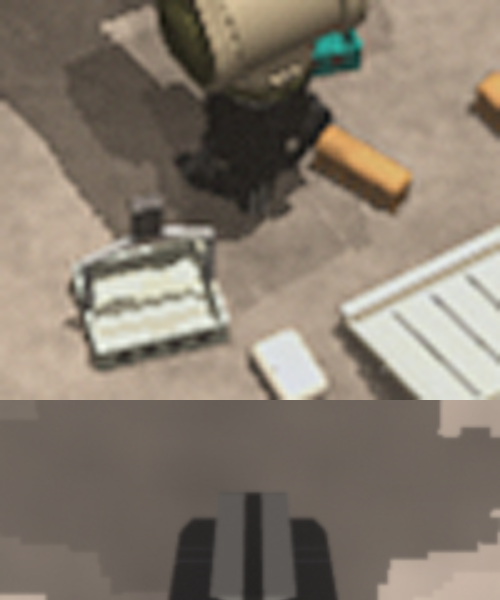

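The shut tips are at crop (262,205) in the scene view, on the table next to the predicted xy point (250,200). So xy is about right, and contact came at reported z = −0.032. Two more touches, one elsewhere and one tilted, will show whether the bias is constant or comes from an angle.

```bash
python3 - <<'E'
from h import *
np.set_printoptions(precision=4,suppress=True)
def touch(x,y,q,n):
    env.reach([x,y,.06],q); env.movel([x,y,.0],velocity=.08,guard=6); h=env.movel([x,y,-.06],velocity=.02,guard=4); s=monitor.sense()
    w=snap("wrist",n); snap("scene",n+"s"); snap("top",n+"t")
    print(h,s["position"],s["contact_force"],s["joints"],s["clock"],"cam",ray(w,0,0)[0],w["view"][2,:3]); env.movel([x,y,.12])
touch(.32,.10,down(np.pi/2),"t1")
touch(.55,-.16,down(np.pi/2),"t2")
touch(.55,-.16,SQ,"t3")
A=[]
for n in("t1","t2","t3"):
    f=load(n+"s"); p={"t1":(.32,.10,0)}.get(n,(.55,-.16,0)); u,v=proj(f,p).astype(int); A.append(cv2.resize(f["frame"][v-30:v+30,u-25:u+25,::-1],None,fx=5,fy=5,interpolation=cv2.INTER_CUBIC)); 
B=[cv2.resize(load(n)["frame"][200:290,200:300,::-1],(250,225)) for n in("t1","t2","t3")]
cv2.imwrite('pics/t.png',np.vstack([np.hstack(A),np.hstack(B)]))
E
```

```text
True [ 0.32    0.1    -0.0322] [-2.1836  0.4157 11.6191] [-0.0513  0.3326  2.268  -0.0001  0.5413 -1.6222] 24.0667 cam [0.2349 0.0988 0.143 ] [ 0.3251  0.0008 -0.9457]
True [ 0.55   -0.16   -0.0321] [-1.9061  1.8575  7.5771] [-0.4875  0.6919  1.5718 -0.0001  0.8782 -2.0584] 29.2667 cam [ 0.4648 -0.1612  0.1431] [ 0.3253  0.0009 -0.9456]
True [ 0.5501 -0.16   -0.0278] [-3.1764  1.1983  7.937 ] [-0.5857  0.5712  1.8663  0.4513  0.4492 -2.5399] 33.6167 cam [ 0.4102 -0.1613  0.1081] [ 0.6297  0.001  -0.7769]
```

View pics/t.png

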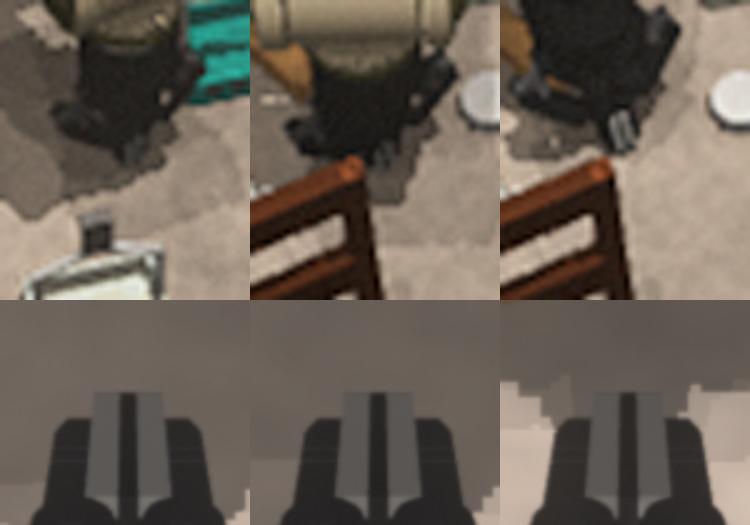

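The contact bias is constant when the tool points straight down. When tilted, the tip is displaced against the tool axis, seen both in the scene crop and in the wrist pixel row (237, where 234 is predicted for a shorter tool). So the real fingertip sits 32 mm short of the reported TCP along tool z. I'll compensate in the helpers and retry the brush.

```bash
cat >> h.py <<'E'
D=.0322
def tz(q): return R.from_quat(q).apply([0,0,1])
def reach(p,q): env.reach(np.asarray(p)+D*tz(q),q)
def movel(p,q=None,**k):
    qq=monitor.sense()["ee_rot"] if q is None else q
    if q is not None: return env.movel(np.asarray(p)+D*tz(qq),frame=q,**k) if False else env.movel(np.asarray(p)+D*tz(qq),**k)
    return env.movel(np.asarray(p)+D*tz(qq),**k)
def tcp(): s=monitor.sense(); return s["position"]-D*tz(s["ee_rot"])
def pickb(x,y,yaw):
    q=down(yaw+np.pi/2); reach([x,y,.09],q); movel([x,y,.005],q); env.close_gripper(40)
    g=monitor.sense()["finger_gap"]*85; print("gap",g); movel([x,y,.12],q); return g
def placeb(sy,x0=.048):
    reach(S(x0,sy,.07),SQ); movel(S(x0,sy,.022),SQ)
    hit=movel(S(x0,sy,-.012),SQ,velocity=.025,guard=4); p=tos(tcp()); print("down",hit,p)
    movel(S(x0,sy,p[2]+.002),SQ,velocity=.03); hit=movel(S(x0-.022,sy,p[2]+.002),SQ,velocity=.025,guard=4)
    p2=tos(tcp()); print("cleat",hit,p2)
    movel(S(p2[0]+.0005,sy,p[2]+.0005),SQ,velocity=.02); env.release(); movel(S(p2[0],sy,.09),SQ)
E
python3 - <<'E'
from h import *
env.release(); b=sorted(brushes(eyes.grab_frame("top")),key=lambda b:-b[1]); print(b)
if pickb(*b[0])>10:
    placeb(.10); print(monitor.sense()["clock"])
    reach([.42,.1,.25],down(np.pi/2)); snap("scene","s5",crop=(240,130,420,250),scale=4)
E
```

```text
[(np.float64(0.4447098576910431), np.float64(0.33675808686428593), np.float64(0.1574767255154856)), (np.float64(0.4763278217551746), np.float64(0.21459683147008984), np.float64(0.43232521707466715)), (np.float64(0.4522435205557586), np.float64(-0.35808282294583255), np.float64(-0.07414234185526243))]
gap 25.347336283012577
down True [0.04788045 0.09992378 0.00569495]
cleat True [0.03519774 0.10018936 0.0077133 ]
44.0
```

View pics/s5.png

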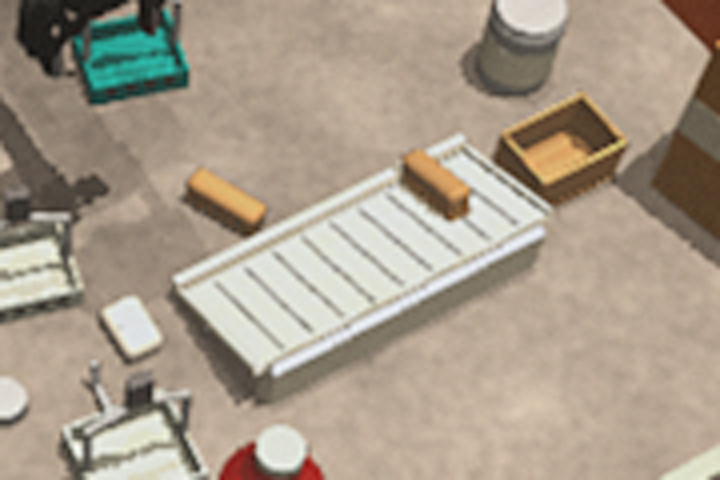

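The brush lies on the slope against the cleat at (435,185). Brush B was knocked to (225,200), in front of the drainer. Now the remaining three, with a fresh detection before each pick.

```bash
python3 - <<'E'
from h import *
def table(): return [b for b in sorted(brushes(eyes.grab_frame("top")),key=lambda b:-b[1]) if b[0]<.5]
reach([.40,-.02,.30],down(np.pi/2))
for sy in (.025,-.05,-.125):
    b=table(); print(b)
    if sy<0: b=[x for x in b if x[1]<0.1]
    if pickb(*b[0])<10: print("missed"); break
    placeb(sy,.046); print(monitor.sense()["clock"])
    if sy>-.1: reach([.38,.02,.25],down(np.pi/2))
reach([.36,-.05,.32],down(np.pi/2)); e=snap("top","top6"); print([ (b,tos([b[0],b[1],.066])) for b in brushes(e,.066)])
snap("scene","s6"); 
a=cv2.resize(load("s6")["frame"][130:250,240:420,::-1],None,fx=3.3,fy=3.3,interpolation=cv2.INTER_CUBIC); cv2.imwrite('pics/s6c.png',a)
E
```

```text
[(np.float64(0.4764170031428264), np.float64(0.2145373996732256), np.float64(0.4184553910492858)), (np.float64(0.44483099694230094), np.float64(-0.18974352276739592), np.float64(0.2811498136494158)), (np.float64(0.4525280255999462), np.float64(-0.35800661925344596), np.float64(-0.08115017486149177))]
gap 25.228226201107386
down True [0.04589273 0.02496523 0.00550256]
cleat True [0.03594859 0.02513725 0.00747788]
53.6833
[(np.float64(0.4449491574808452), np.float64(-0.18960610834262426), np.float64(0.2850493284657957)), (np.float64(0.4519437037178053), np.float64(-0.3580475154434772), np.float64(-0.0739937547983496))]
gap 25.278805467412568
down True [ 0.04595008 -0.04995344  0.0052709 ]
cleat True [ 0.03616865 -0.04987163  0.00734108]
63.525
[(np.float64(0.45227733077102855), np.float64(-0.3580844456582797), np.float64(-0.07503958965226588))]
gap 25.540500753684324
down True [ 0.04597181 -0.12499654  0.00519126]
cleat True [ 0.03678088 -0.12497067  0.00717848]
73.9333
[((np.float64(0.5720892138611751), np.float64(0.15659150069273753), np.float64(0.015085782910608778)), array([ 0.0370013 , -0.1249085 ,  0.03122809])), ((np.float64(0.5716666959301308), np.float64(0.3816003864225402), np.float64(0.08325683359117085)), array([0.03660427, 0.10010039, 0.0313726 ])), ((np.float64(0.5714577177051979), np.float64(0.30653287339776936), np.float64(0.05774657507979405)), array([0.03640789, 0.02503287, 0.03144408])), ((np.float64(0.5709218529103507), np.float64(0.23170309297609373), np.float64(0.054789562799389374)), array([ 0.03590434, -0.04979691,  0.03162735])), ((np.float64(-0.10356230641912917), np.float64(-0.925650362448368), np.float64(0.7652135439727487)), array([-0.59790345, -1.20715036,  0.26231452]))]
```

View pics/s6c.png

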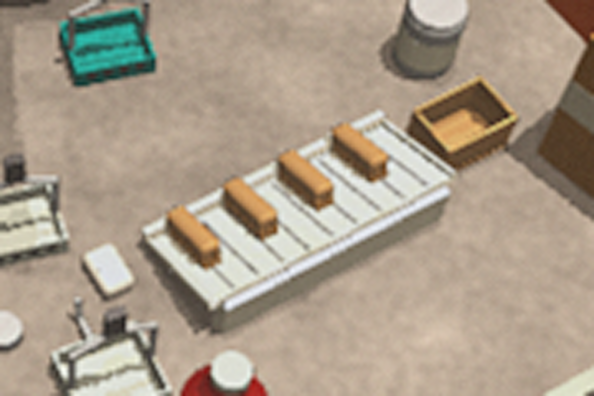

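All four brushes lie straight up the slope against the cleat, in a row from (193,237) to (360,152). Next is the stand's pose, checked with an overlay in both cameras.

```bash
cat >> h.py <<'E'
def wf(o,yaw,p): # local->world
    c,s=np.cos(yaw),np.sin(yaw); p=np.asarray(p,float); return np.array([o[0]+c*p[0]-s*p[1],o[1]+s*p[0]+c*p[1],p[2]])
STL=[[(.075,-.065,.285),(.075,.065,.285),(.091,.065,.285),(.091,-.065,.285),(.075,-.065,.285),(.075,-.065,0),(.075,.065,0),(.075,.065,.285)],
 [(.075,-.065,.245),(.075,.065,.245)],[(.075,-.065,.177),(.075,.065,.177)],[(.075,-.065,.133),(.075,.065,.133)],[(.075,0,.265),(.012,0,.265),(.004,0,.293)]]
def panel(f,box,sc,lines,o,yaw):
    x0,y0,x1,y1=box; im=cv2.resize(f["frame"][y0:y1,x0:x1,::-1],None,fx=sc,fy=sc,interpolation=cv2.INTER_CUBIC); ov=im.copy()
    for L in lines:
        P=np.array([(proj(f,wf(o,yaw,p))-[x0,y0]+.5)*sc for p in L]).round().astype(np.int32); cv2.polylines(ov,[P],False,(0,255,0),1)
    return np.hstack([im,ov])
E
python3 - <<'E'
from h import *
o,yaw=(.6000,-.2785),np.radians(-3)
a=panel(load("top6"),(300,132,365,176),6,STL,o,yaw); b=panel(load("s6"),(172,220,237,276),6,STL,o,yaw)
cv2.imwrite('pics/st.png',np.vstack([a,b])); print(a.shape,b.shape)
E
```

```text
(264, 780, 3) (336, 780, 3)
```

View pics/st.png

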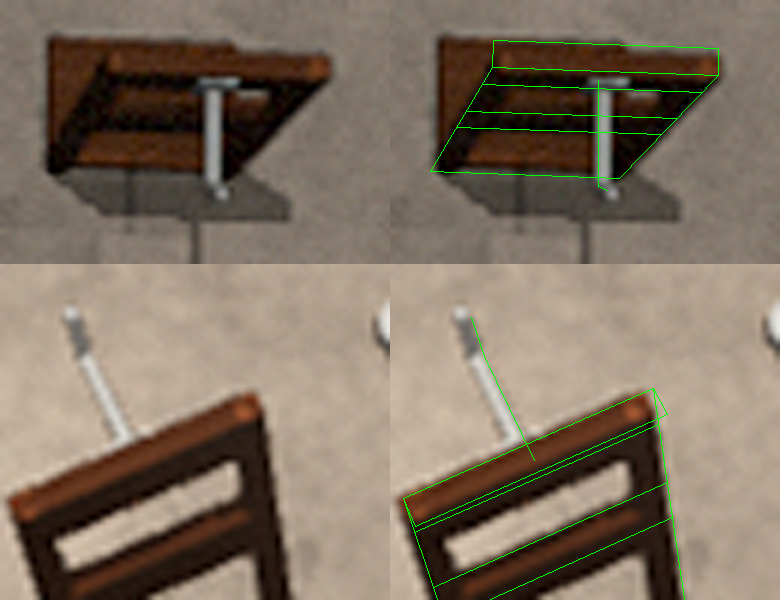

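```bash
python3 - <<'E'
from h import *
from scipy.optimize import least_squares
t=load("top6"); s=load("s6")
T=[((.004,0,.293),(221,191)),((.075,0,.265),(212,82)),((.091,.065,.285),(112,50)),((.091,-.065,.285),(330,58)),((.075,-.065,.285),(329,79)),((.075,.065,.285),(105,75))]
C=[((.004,0,.293),(70,314)),((.012,0,.265),(80,354)),((.075,-.065,.285),(10,498)),((.075,.065,.285),(246,394)),((.091,-.065,.285),(20,520)),((.091,.065,.285),(262,413))]
def res(v,full=False):
    r=[]
    for f,L,b in((t,T,(300,132)),(s,C,(172,484/1e9+220))):
        for p,uv in L:
            u=np.array(uv)-([0,264] if f is s else 0); r.append(proj(f,wf(v[:2],v[2],p)+[0,0,v[3]])-(np.array(b)+(u+.5)/6-.5))
    return np.ravel(r)
o=least_squares(res,[.6,-.2785,-.05,0],loss="soft_l1"); print(o.x,np.degrees(o.x[2])); print(res(o.x).reshape(-1,2).round(2))
for z in(0,): 
    o=least_squares(lambda v:res([*v,z]),[.6,-.2785,-.05],loss="soft_l1"); print(o.x,np.degrees(o.x[2])); print(res([*o.x,0]).reshape(-1,2).round(2))
E
```

```text
[ 0.59620107 -0.28237676 -0.0436765  -0.00248597] -2.5024791302537244
[[ 0.25  0.9 ]
 [ 0.16  0.73]
 [-0.83 -0.37]
 [ 0.35 -0.67]
 [ 0.54  0.35]
 [ 0.31 -0.02]
 [ 0.19  0.41]
 [ 0.7   0.27]
 [-0.98 -0.1 ]
 [ 1.17 -1.44]
 [-0.54  0.85]
 [ 0.79 -0.19]]
[ 0.59658755 -0.28244105 -0.04154339] -2.380261000233891
[[ 0.4   0.64]
 [ 0.26  0.45]
 [-0.76 -0.63]
 [ 0.47 -1.  ]
 [ 0.68  0.02]
 [ 0.39 -0.27]
 [ 0.12  0.12]
 [ 0.64 -0.  ]
 [-1.   -0.33]
 [ 1.18 -1.77]
 [-0.54  0.62]
 [ 0.82 -0.53]]
```

Stand fitted at (0.5966, −0.2824), yaw −2.4°. Next I'll pick up the hooked basket by its tab, closing along its y axis, and carry it to a point in front of the stand's hook for a check.

```bash
cat >> h.py <<'E'
ST=(.5970,-.2824); SY=np.radians(-2.4)
def basket(P,hook):
    L=[[(0,-.046,.03),(0,-.046,P-.02),(0,0,P),(0,.046,P-.02),(0,.046,.03)],[(-.006,-.011,P+.04),(.006,-.011,P+.04),(.006,.011,P+.04),(-.006,.011,P+.04),(-.006,-.011,P+.04)]]
    if hook: L+=[[(-.045,0,.014),(-.082,0,.012),(-.09,0,.04)]]
    a,h=(.045,.035) if hook else (.04,.028); L+=[[(-a,-.05,h),(a,-.05,h),(a,.05,h),(-a,.05,h),(-a,-.05,h)]]; return L
E
python3 - <<'E'
from h import *
np.set_printoptions(precision=4,suppress=True)
f=load("top6"); print("bottles",atz(f,373/s if False else 238.7,121.6,.2),atz(f,429/1.5625,187/1.5625,.19))
U=(.6612,-.0015); uy=np.radians(-6.3); q=down(uy+np.pi/2); x,y=U
reach([x-.03,y,.24],q); movel([x,y,.20],q); print(movel([x,y,.131],q,velocity=.06,guard=8)); 
env.close_gripper(50); print("gap",monitor.sense()["finger_gap"]*85, tcp())
movel([x,y,.16],q,velocity=.08); movel([x,y,.322],q,velocity=.12); print(monitor.sense()["finger_gap"]*85,monitor.sense()["contact_force"])
movel([.50,-.10,.322],q); q2=down(SY+np.pi/2); p=wf(ST,SY,(.022-.115,0,.273)); p[2]=.322
reach(p,q2); print(tcp(),monitor.sense()["joints"],monitor.sense()["clock"])
t=snap("top","t7"); s=snap("scene","s7"); o=tcp()
o=(o[0],o[1]); L=[[(a,b,c+.316-.125) for a,b,c in l] for l in basket(.125,True)]
cv2.imwrite('pics/p7.png',np.vstack([panel(t,(295,130,360,192),6,L,o,SY)[:330],panel(s,(165,160,230,225),6,L,o,SY)[:270]]))
E
```

```text
bottles [0.7834 0.0516 0.2   ] [ 0.7919 -0.0806  0.19  ]
False
gap 21.23959176399419 [ 0.6613 -0.0017  0.1312]
21.006493279155478 [ 0.5171 -0.423  -2.0799]
[ 0.5043 -0.2783  0.3217] [-0.7077  0.3879  1.1617  0.0004  1.5926 -2.2366] 82.9833
```

View pics/p7.png

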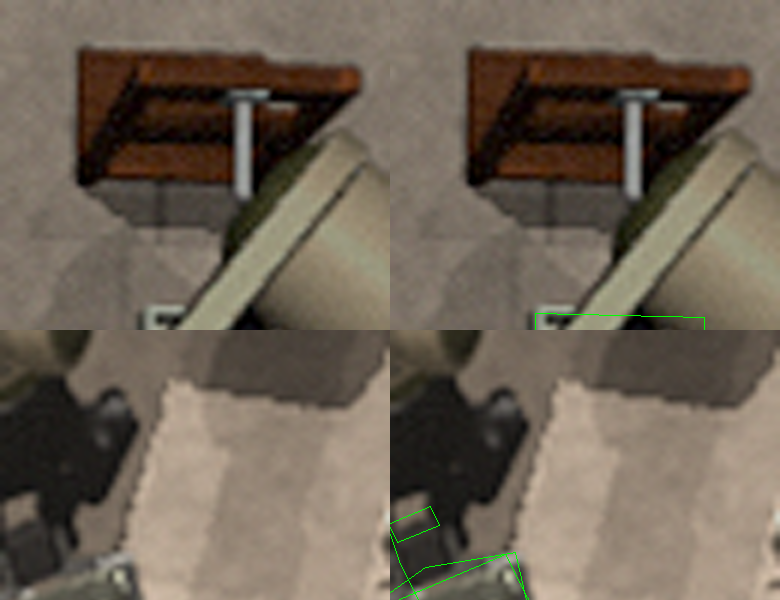

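The overlay matches the held basket: corner (515,553) in the scene panel against the real (513,553), and within a pixel in the top panel. I'll drive it in over the hook, lower under guard and release.

```bash
python3 - <<'E'
from h import *
np.set_printoptions(precision=4,suppress=True)
q2=down(SY+np.pi/2); P=lambda lx,z: np.r_[wf(ST,SY,(lx,0,0))[:2],z]
h=movel(P(.0205,.322),q2,velocity=.06,guard=6); print("in",h,tcp())
if not h:
    h=movel(P(.0205,.285),q2,velocity=.05,guard=5); print("pre",h,tcp())
    if not h: h=movel(P(.0205,.269),q2,velocity=.02,guard=2); print("down",h,tcp(),monitor.sense()["contact_force"])
    print(monitor.sense()["clock"])
E
```

```text
in False [ 0.6173 -0.2833  0.3222]
pre False [ 0.6176 -0.2833  0.2854]
down True [ 0.6175 -0.2834  0.2795] [ 0.6627 -0.1476  3.9952]
86.45
```

Contact came at TCP z 0.2795, as expected for the seat. I'll release, back off and check how it hangs.

```bash
python3 - <<'E'
from h import *
np.set_printoptions(precision=4,suppress=True)
q2=down(SY+np.pi/2); p=tcp()
env.release(); env.hold(.4); movel(p+[0,0,.12],q2,velocity=.12)
reach([.40,.08,.30],down(np.pi/2-.25)); t=snap("top","t8"); s=snap("scene","s8"); print(monitor.sense()["clock"])
o=wf(ST,SY,(.022,0,0)); L=[[(a,b,c+.148) for a,b,c in l] for l in basket(.125,True)]
A=panel(t,(296,130,361,185),6,L,o,SY); B=panel(s,(160,200,225,245),6,L,o,SY)
C=panel(load("top6"),(236,196,272,236),6,basket(.11,False),(.4473,.0025),np.radians(-14.4))
A=np.vstack([A,B]); A[330:330+240,174:174+216]=C[:, :216]; A[330:570,174+390:174+390+216]=C[:,216:]
cv2.imwrite('pics/p8.png',A); print(A.shape)
E
```

```text
90.35
(600, 780, 3)
```

View pics/p8.png

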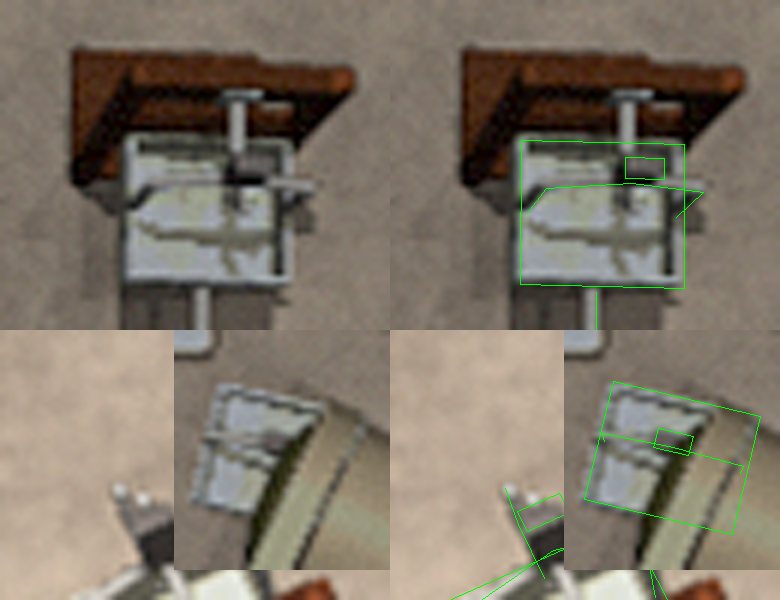

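The basket hangs on the hook with its own hook facing away from the frame. The overlay agrees to about 1 px: hook at (203,300), model (207,300). The lower tray overlay fits too. Next I'll pick up the lower basket with the tool tilted 20°, so the gripper body stays clear of the stand's hook tip.

```bash
cat >> h.py <<'E'
def tilt(yaw,a):
    y=np.array([-np.sin(yaw),np.cos(yaw),0]); z=np.sin(a)*np.array([np.cos(yaw),np.sin(yaw),0])-np.cos(a)*np.array([0,0,1.]); return R.from_matrix(np.c_[np.cross(y,z),y,z]).as_quat()
E
python3 - <<'E'
from h import *
np.set_printoptions(precision=4,suppress=True)
a=np.radians(20); yl=np.radians(-14.4); q=tilt(yl,a); q2=tilt(SY,a); H=env.hold_point_z
# TCP that puts the grasp point 25 mm above a bail peak at pk
T=lambda pk,q: np.asarray(pk)+[0,0,.025]+H*tz(q)
pk=np.array([.4473,.0030,.110])
reach(T(pk+[0,0,.10],q),q); print(movel(T(pk,q),q,velocity=.08,guard=8)); env.close_gripper(50); print("gap",monitor.sense()["finger_gap"]*85)
movel(T(pk+[0,0,.03],q),q,velocity=.08); movel(T(pk+[-.04,-.03,.12],q),q)
w=lambda lx,z: wf(ST,SY,(lx,.0015,z))
reach(T(w(-.046-.10,.215),q2),q2); s=monitor.sense(); print(tcp(),s["finger_gap"]*85,s["contact_force"],s["joints"],s["clock"])
h=movel(T(w(-.046,.212),q2),q2,velocity=.05,guard=5); print("in",h,tcp()-T([0,0,0],q2))
if not h:
    h=movel(T(w(-.046,.176),q2),q2,velocity=.04,guard=5); print("pre",h)
    if not h:
        for z in(.172,.168,.164): h=movel(T(w(-.046,z),q2),q2,velocity=.015,guard=5); env.hold(.2); print(z,h,monitor.sense()["contact_force"])
snap("scene","s9"); snap("top","t9"); print(monitor.sense()["clock"])
E
```

```text
False
gap 21.326096230373338
[ 0.4577 -0.2739  0.222 ] 20.592518506393006 [ 0.3925 -0.1748 -2.1211] [-0.8868  0.1895  1.7242  0.3064  1.014  -2.5509] 95.3333
in False [ 0.551 -0.279  0.212]
pre False
0.172 False [ 0.4157  0.6919 -2.4145]
0.168 False [ 0.001  -0.6377 -2.8326]
0.164 True [1.8764 1.2078 5.0791]
100.3167
```

```bash
python3 - <<'E'
from h import *
np.set_printoptions(precision=4,suppress=True)
q2=monitor.sense()["ee_rot"]; p=tcp(); H=env.hold_point_z; print("peak z",(p-H*tz(q2))[2]-.025)
movel(p+[0,0,.0015],velocity=.02); print(monitor.sense()["contact_force"])
env.release(); env.hold(.6); print(monitor.sense()["contact_force"],monitor.sense()["gripper_force"])
snap("scene","s10"); snap("top","t10")
xl=np.array([np.cos(SY),np.sin(SY),0]); p=tcp()
movel(p-.10*tz(q2),velocity=.08); reach([.38,.05,.32],down(np.pi/2)); env.hold(1.0)
t=snap("top","t11"); s=snap("scene","s11"); print(monitor.sense()["clock"])
e=load("t8"); print([tos([b[0],b[1],.066]) for b in brushes(t,.066)])
# frame difference to the picture of the upper alone (stand region), and motion between two frames
env.hold(.5); t2=eyes.grab_frame("top"); d=cv2.absdiff(t["frame"][120:240,100:370],t2["frame"][120:240,100:370]).max(2); print("moving px",(d>40).sum())
np.save('pics/diff.npy',d)
# compare models: mean abs error of white-mask overlap for predicted silhouettes
def white(f): h=cv2.cvtColor(f["frame"],cv2.COLOR_RGB2HSV); return (h[...,1]<45)&(h[...,2]>150)
for n,f,b in(("top",t,(296,130,361,230)),("scene",s,(150,190,225,260))):
    m=white(f)[b[1]:b[3],b[0]:b[2]]; print(n); print("\n".join("".join(".#"[v] for v in r) for r in m[::2]))
E
```

```text
peak z 0.16602859164903278
[-0.0431 -0.1346 -0.6664]
[ 0.5012  0.4363 -0.3769] 0.0
105.7667
[array([ 0.0365, -0.1245,  0.0314]), array([0.0366, 0.1001, 0.0314]), array([0.0373, 0.0251, 0.0311]), array([ 0.0356, -0.0501,  0.0317])]
moving px 0
topTraceback (most recent call last):
  File "<stdin>", line 17, in <module>
  File "<stdin>", line 17, in <genexpr>
  File "<stdin>", line 17, in <genexpr>
TypeError: string indices must be integers, not 'numpy.bool'
```

The picture allowance is used up, so I'll check the chain numerically from the saved frames: visible shapes in the top view, and scene change against "upper alone".

```bash
python3 - <<'E'
from h import *
np.set_printoptions(precision=1,suppress=True)
t=load("t11"); t8=load("t8"); s=load("s11"); s8=load("s8"); 
d=cv2.absdiff(t["frame"],t8["frame"]).max(2)>35
def show(f,b):
    h=cv2.cvtColor(f["frame"],cv2.COLOR_RGB2HSV)[b[1]:b[3],b[0]:b[2]]; 
    for i,r in enumerate(h): print(b[1]+i,"".join('#' if v[1]<50 and v[2]>140 else ('o' if v[2]<70 else '.') for v in r))
print("x0=300"); show(t,(300,140,365,212))
for n,f,k,P,o,z in(("upper",t,True,.125,wf(ST,SY,(.022,0,0)),.148),("lower",t,False,.11,wf(ST,SY,(-.046,.0015,0)),.058)):
    print(n); [print(np.array([proj(f,wf(o,SY,(a,b,c+z))) for a,b,c in l])[:4].round(1).tolist()) for l in basket(P,k)]
print(cv2.boundingRect(d.astype(np.uint8)[140:215,295:365]))
E
```

```text
x0=300
140 ........o....oo..o.......o..ooo...o.ooo..........................
141 ........o...oo..oo........o.oo......o...oo.......................
142 ........o.......oo......................o..o.oooo.o..............
143 ........o......oooo......o.....................o.................
144 ........o......ooooooooooooooooooooooooooooo..o...o..............
145 ........o.....ooooooooooooooooooo.......ooooooooooooooo..........
146 ........o..o.ooooooooooooooooooooooooo.ooooooooooooooo...........
147 ........ooo.oooooooooooooooooooooo.#.oo.....ooooooooo............
148 ........o...oooooooo..o.ooo.oooooo.#.oo.....oooooooo.............
149 ........oo..oooooooooooooooooooooo.#.oooooooooooooo..............
150 ........oooooooooooooooooooooooooo.#.ooooooooooooo...............
151 ........ooooooooo..........ooooooo.#.oooooooooooo................
152 ........o.ooooooo..ooooo......o....#.........ooo.................
153 ........ooooooooo..ooooooooooooooo.#.ooooo...oo..................
154 ........ooooooooo.#.........ooo..o.#.oooooo..o...................
155 ........ooooooooo...........o......#...
[... 3714 characters left out ...]
...................##.
209 ..............................##.##...#..............#.......###.
210 .............................###.#...##.##....................###
211 ..............................####.#...#####................##...
upper
[[343.1, 165.7], [347.6, 161.5], [335.7, 160.0], [321.4, 160.9]]
[[341.2, 159.3], [341.2, 155.8], [334.7, 155.7], [334.7, 159.2]]
[[329.9, 178.2], [329.8, 188.2], [331.2, 189.3]]
[[344.5, 177.6], [344.4, 153.5], [317.3, 152.8], [317.2, 176.9]]
lower
[[337.9, 187.6], [341.1, 185.2], [329.7, 184.1], [316.4, 184.6]]
[[334.8, 184.1], [334.8, 180.8], [328.7, 180.6], [328.7, 184.0]]
[[338.8, 197.9], [338.8, 177.5], [313.1, 176.8], [313.0, 197.3]]
(16, 11, 34, 52)
```

Both trays are where the hanging model predicts: upper at rows 154–175 and lower at rows 178–197, columns 313–339. Nothing is moving, the brushes are seated and the arm is clear, so I'm handing in.

```bash
python3 -c "
from h import *
print(job.hand_in(), monitor.sense()['clock'])"
```

```text
the job is handed in; nothing more can be done
the job is handed in; nothing more can be done
```

The job is handed in: all four brushes lie on the slope against the cleat and the two baskets hang as a chain from the stand; my last camera check fitted this, but the final verdict was not shown to me.

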